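Sweep the used specimen-pot lids into the discard tub

ROBOT

A 6-joint arm with a two-finger parallel gripper is mounted at the origin on the work surface. World frame = base frame: x ahead of the robot, y to its left, z up, the work surface at z = 0. Lengths are in m, angles in rad, forces in N, time in s.
With the tool pointing down it reaches from about 0.35 to 0.975 m from the base axis. Payload 4.9 kg.
Tool frame: the origin (TCP) lies midway between the tips of the shut fingers; the grasp point (between the pads) lies 19 mm behind it; z points along the fingers, y is the line along which they close (so a half turn about z gives the same grasp; the last joint's range is limited). The gripper opens to 85 mm and grips with 20 to 120 N. Pads are 22 mm wide; open, the fingers measure 114 mm over their backs; the gripper's body (76 mm by 85 mm) begins 54 mm behind the grasp point. The pads swing forward as they close: fully open they stand 13 mm farther back than shut.
Start: joints at [-1.384, 0.053, 1.613, -0, 1.476, -0.119], TCP at [0.188, -0.596, 0.192] pointing down, gripper open.
Joint ranges: [-3.01, 3.01], [-1.01, 2.22], [0.06, 2.58], [-1.02, 4.17], [0.09, 2.62], [-3.14, 3.14]. Speed limits (rad/s): [2.57, 2.57, 3.14, 3.14, 3.14, 3.14].

INTERFACE

Orientations are given as a unit quaternion [w, x, y, z].
In Python, from plant import * gives the robot as it stands.
- The arm moves only by the tool jog_arm, never from a script. Its argument "targets" is a list of rows, each a list of 3 entries, a list of its own where there are three numbers: the shift along the tool's x, y, z in units of 25 mm (1.0 is 25 mm), then the turn, a rotation vector about the tool's x, y, z in units of 8 degrees (1.0 is 8 degrees), then the opening in per cent of the stroke, from 0 (shut) to 100 (fully open). A call has 1 to 8 rows; each row is the pose to reach, as a shift and turn from the pose commanded when the call began, along the tool's axes at that moment; what a row does not reach only later rows make up. A row lasts 1/8 s, in which the tool goes at most 62.5 mm and 10.7 degrees, less where a joint would pass 70% of its speed; a pose out of reach is approached as far as the arm can. A call with a gripper value outside its range is refused whole. The fingers move at their own pace and stop on an object; the grip force is fixed at half the most. Time passes only in rows, so rows that repeat a pose let the fingers close. It gives the time, the measured TCP pose, the force, the opening and the grip force at its end, in the units of the state.
- state(): the state, without advancing time (a new reading comes with each control period).
- grab_frame(name): name is "scene" or "side" or "wrist"; returns (picture, depth): 420x560x3 uint8, red, green, blue; 420x560 float32, m along the optical axis (not along the pixel's ray), 0 where there is no reading.
- camera_params(name): a dict with "fovy" (degrees; the focal length in pixels is half the picture's height over the tangent of half this angle, whatever the lens; pixels are square), "cx", "cy" (the principal point, pixels), "rvec" (rotation vector, rad) and "tvec" (3), from world to camera coordinates, as OpenCV has them; the wrist camera has in their place "hand_eye" (4x4, takes a point from camera to tool coordinates, whose origin is the TCP and whose axes are the flange's). Camera axes: x right, y down, z forward; pixel columns grow to the right and rows downward; lengths in m; the calibration is good to about 2 mm. A picture is of the moment at which its call begins: read the wrist's pose just before it. camera_params takes no time and is no camera call.
- job_done(): hands the job in; it is judged then, once.
The state is a dict: "time": time; "joint_pos": joint angles; "joint_vel": joint speeds; "joint_efforts": joint torques, N m; "tool_pos": TCP position; "tool_rot": TCP orientation; "contact_force": force on the tool from outside, world axes, zero at the start; "ft_torque": the same for the moment, N m; "gripper_width": opening from 0.0 (shut) to 1.0 (fully open); "grasp_force": force on a finger pad.
Only numpy, scipy, OpenCV 4.12 (cv2) and the standard library are available. Lean on these libraries where they do the work, as an engineer would, in place of code of your own. Each camera call takes 0.05 s, during which the arm holds its last target. There are 200 camera calls.

TASK

Three loose screw lids lie on the raised specimen shelf: sweep them along the shelf with the fingertips and off its open end into the discard tub that stands against that end, so that all three finish in the tub and none drops on the bench. Only push the lids, do not pick them up or lift them, and leave the closed specimen pot, the small bottle, the carton and the tub where they stand.

Things in the scene. Friction and masses are not known exactly. Their poses are not given: they have to be found in the camera images.
- shelf: fixed low shelf, grey laminate board on two end panels: 270 mm along its own x, 460 mm along its own y, its deck 80 mm above the bench. A steel strip 15 mm higher than the deck runs along each long side (at its x = -135 and +135 mm); both ends (at its y = -230 and +230 mm) are open. Origin: on the bench under the centre of the shelf; z up, x roughly away from the robot (turned by up to 0.2 rad)
- lid_a: one of the three loose screw lids: plain white ribbed plastic disc, 46 mm across, 14 mm high, 10 to 17 g, lying flat on the shelf, within 90 mm of its centre line on the robot's side or 25 mm on the far side, at least 90 mm (centre to centre) from the other lids. Origin: centre of its underside; its yaw means nothing
- lid_b: one of the three loose screw lids: plain white ribbed plastic disc, 46 mm across, 14 mm high, 10 to 17 g, lying flat on the shelf, within 90 mm of its centre line on the robot's side or 25 mm on the far side, at least 90 mm (centre to centre) from the other lids. Origin: centre of its underside; its yaw means nothing
- lid_c: one of the three loose screw lids: plain white ribbed plastic disc, 46 mm across, 14 mm high, 10 to 17 g, lying flat on the shelf, within 90 mm of its centre line on the robot's side or 25 mm on the far side, at least 90 mm (centre to centre) from the other lids. Origin: centre of its underside; its yaw means nothing
- tub: grey open plastic discard tub, empty, loose (0.6 kg), standing on the bench about 6 mm from one open end of the shelf (either the +y or the -y end): 170 mm along its x, 130 mm along its y, 62 mm high (so its rim is 18 mm below the deck), walls and floor 4 mm. It is narrower than the shelf's end and not centred on it. Origin: centre of its underside; axes nearly parallel to the shelf's
- carton: closed white kit carton 150 x 130 x 62 mm (x, y, z), 0.7 kg, standing on the bench at the other end of the shelf; to be left alone. Origin: centre of its underside
- pot: closed clear specimen pot with the same white lid screwed on, 46 mm across the lid, 70 mm high, standing upright on the far side of the shelf; to be left alone. Origin: centre of its underside
- reagent: small closed amber bottle, 44 mm across, 72 mm high, standing upright on the far side of the shelf; to be left alone. Origin: centre of its underside
Not all that is in view belongs to the job. What is shaped like the lid_c but red or yellow is not meant.

How it is judged:
By the outcome, as a careful person would: the job done as asked, in the order asked, and still so for the second after the job is handed in, with the robot touching nothing.
It also fails if it takes over 61 s, if anything falls off the work surface, if the arm or the gripper's body presses on something with over 40 N, if the wrist force passes 120 N, or if a joint passes its speed limit or range.

## Working session

There is one attempt and no reset: what is moved stays moved. The work goes in short steps, Python scripts to look and compute and a tool call to move; the robot and the scene stay as the last step left them, time stands still between calls to the robot, and variables do not carry over. Pictures are saved under pics/ and viewed, at most 10 in all, crops included, and the job is handed in when it is done.

Besides the shell and the picture viewer there is one more tool, called after "Emit:" in YAML: its name, and indented under it one key for each argument. jog_arm: Moves the arm, as the interface text tells. Its arguments: {"type":"object","properties":{"targets":{"type":"array"}},"required":["targets"]}

```bash
mkdir -p pics; cat > h.py <<'E'
from plant import *
import numpy as np, cv2
from scipy.spatial.transform import Rotation as R
def cam(n):
    p=camera_params(n); f=210/np.tan(np.radians(p['fovy'])/2); return p,f
def world(n,u,v,z=None,d=None):
    """pixel to world, by depth d or on plane z"""
    p,f=cam(n); M=R.from_rotvec(p['rvec']).as_matrix(); t=np.array(p['tvec'])
    r=np.array([(u-p['cx'])/f,(v-p['cy'])/f,1.])
    c=-M.T@t; w=M.T@r
    return c+w*(d if d is not None else (z-c[2])/w[2])
def save(n,name):
    im,d=grab_frame(n); cv2.imwrite(f'pics/{name}.png',im[:,:,::-1]); np.save(f'{name}.npy',d); return im,d
E
python3 - <<'E'
from h import *
for n in('scene','side'): save(n,n); print({k:v for k,v in camera_params(n).items()})
s=state();print(s['time'],s['tool_pos'],s['tool_rot'],s['joint_pos'])
E
```

```text
{'fovy': 50.24853819551066, 'cx': 281.05155964649043, 'cy': 209.55857955057724, 'rvec': array([ 1.4359066 ,  2.38026211, -0.68404644]), 'tvec': array([ 0.22449182, -0.36484789,  1.25619733])}
{'fovy': 44.295022663888545, 'cx': 279.35924157634344, 'cy': 207.8158440628955, 'rvec': array([ 0.06593121, -2.73159743,  1.46662514]), 'tvec': array([0.50358594, 0.05821239, 0.97527246])}
0.1 [ 0.18805893 -0.59536586  0.19067497] [-9.42134799e-04  9.88332134e-01  1.52311209e-01 -2.81759432e-05] [-1.38397007e+00  5.33124914e-02  1.61415275e+00  7.61657657e-06
  1.47601251e+00 -1.18987306e-01]
```

View pics/scene.png

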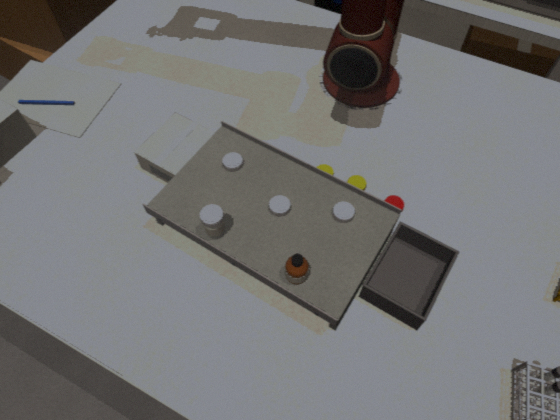

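View pics/side.png

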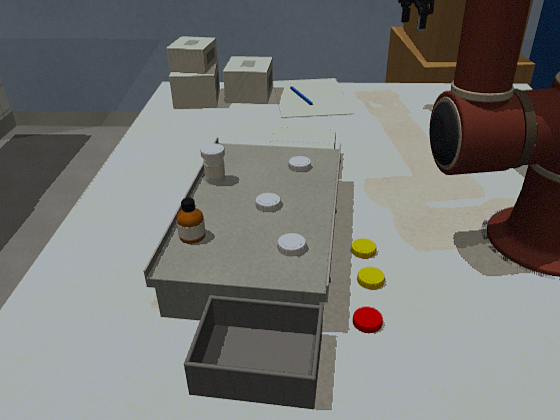

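Scene picture: white lids on the deck are at (232,161), (279,205) and (344,211). The pot is at (211,214), the bottle at (297,267), the tub at (412,275) on the +y end and the carton at (180,140). The yellow lids at (325,170) and (357,183) and the red one at (395,203) lie on the bench, so they are not meant. The three white discs lying flat on the deck fit the description. I'll confirm with an enlarged crop and measure.

```bash
python3 - <<'E'
from h import *
im=cv2.imread('pics/scene.png'); cv2.imwrite('pics/crop.png',cv2.resize(im[110:340,130:470],(800,541),interpolation=cv2.INTER_CUBIC))
d=np.load('scene.npy')
# shelf corners at strip top 0.095 
for n,u,v,z in [('c1',224,124,.095),('c2',401,210,.095),('c3',336,320,.095),('c4',147,208,.095),
 ('la',232,158.5,.094),('lb',279.5,203,.094),('lc',344,209,.094),('pot',211,212,.15),('bottle',297,260,.152),
 ('t1',403,226,.062),('t2',458,253,.062),('t3',418,325,.062),('t4',363,288,.062)]:
    print(n,world('scene',u,v,z).round(3), world('scene',u,v,d=d[int(v),int(u)]).round(3))
for n,u,v in[('la',300,162),('lb',268,200.5),('lc',292,241.5)]: print('side',n,world('side',u,v,.094).round(3))
# white segmentation near deck height by depth
p,f=cam('scene');V,U=np.mgrid[:420,:560];M=R.from_rotvec(p['rvec']).as_matrix()
P=(np.dstack([(U-p['cx'])/f*d,(V-p['cy'])/f*d,d])-p['tvec'])@M
g=cv2.cvtColor(im,cv2.COLOR_BGR2HSV)
m=((P[...,2]>.087)&(P[...,2]<.102)&(g[...,2]>150)&(g[...,1]<60)&(d>0)).astype('uint8')
n,l,st,c=cv2.connectedComponentsWithStats(m)
for i in range(1,n):
    if st[i,4]>60: q=P[l==i]; print(c[i].round(1),st[i,4],world('scene',*c[i],z=.093).round(4))
E
```

```text
c1 [ 0.39  -0.197  0.095] [ 0.387 -0.2    0.091]
c2 [0.423 0.248 0.095] [0.423 0.248 0.096]
c3 [0.695 0.225 0.095] [0.694 0.225 0.094]
c4 [ 0.661 -0.216  0.095] [ 0.658 -0.22   0.089]
la [ 0.468 -0.128  0.094] [ 0.467 -0.129  0.092]
lb [0.523 0.02  0.094] [0.524 0.02  0.097]
lc [0.474 0.144 0.094] [0.475 0.144 0.096]
pot [ 0.633 -0.069  0.15 ] [ 0.634 -0.067  0.153]
bottle [0.647 0.122 0.152] [0.647 0.122 0.151]
t1 [0.435 0.265 0.062] [0.432 0.265 0.057]
t2 [0.443 0.384 0.062] [0.443 0.384 0.061]
t3 [0.622 0.361 0.062] [0.605 0.366 0.022]
t4 [0.602 0.244 0.062] [0.595 0.243 0.046]
side la [ 0.468 -0.116  0.094]
side lb [0.522 0.03  0.094]
side lc [0.474 0.15  0.094]
```

View pics/crop.png

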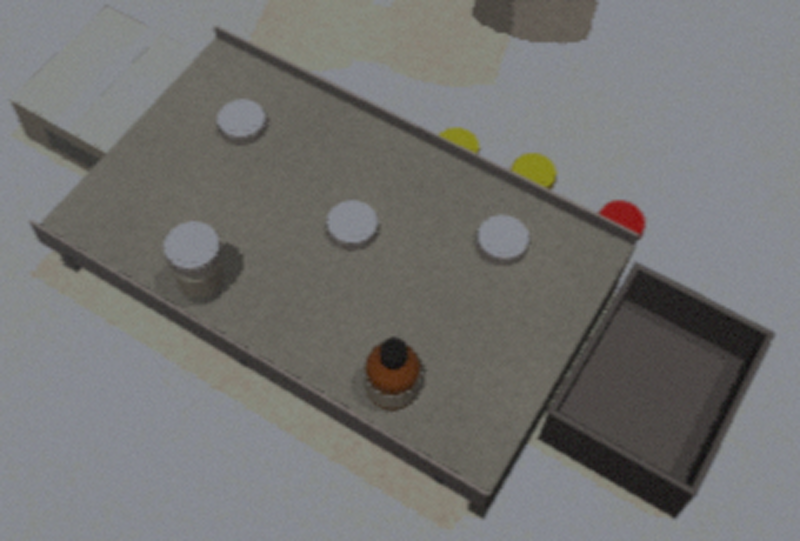

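The crop confirms three plain white flat lids on the deck: lid c near the tub, lid b in the middle, lid a at the far end. All three sit inside the tub's width, so I'll push each straight along shelf y, in the order c, b, a, with partly opened fingers as a cradle.

```bash
cat >> h.py <<'E'
C=np.array([.542,.015]);a=-.075
ex=np.array([np.cos(a),np.sin(a)]);ey=np.array([-np.sin(a),np.cos(a)])
Y=np.array([ex[0],ex[1],0]);Z=np.array([0,0,-1.]);T=R.from_matrix(np.c_[np.cross(Y,Z),Y,Z])
def shelf(x,y): r=np.array([x-C[0],y-C[1]]); return np.r_[r@ex,r@ey].round(4)
def row(sx,sy,z,s=None):
    s=s or state(); q=s['tool_rot']; r=R.from_quat([q[1],q[2],q[3],q[0]])
    w=np.r_[C+sx*ex+sy*ey,z]
    print(w.round(3),(r.inv().apply(w-s['tool_pos'])/.025).round(2),(np.degrees((r.inv()*T).as_rotvec())/8).round(2))
E
python3 - <<'E'
from h import *
for n,x,y in[('a',.468,-.126),('b',.523,.022),('c',.474,.146),('tub',.5255,.3135)]: print(n,shelf(x,y))
row(-.0775,.07,.19)
E
```

```text
a [-0.0632 -0.1461]
b [-0.0195  0.0056]
c [-0.0776  0.1255]
tub [-0.0388  0.2964]
[0.47  0.091 0.19 ] [ 19.01 -22.77   0.07] [-0.01 -0.01 -8.52]
```

Emit:
jog_arm:
  targets:
    - [[5,-6,0],[0,0,-2.5],35]
    - [[10,-12,0],[0,0,-5],35]
    - [[15,-18,0],[0,0,-7],35]
    - [[19,-22.8,0],[0,0,-8.5],35]
    - [[19,-22.8,0],[0,0,-8.5],35]
    - [[19,-22.8,0],[0,0,-8.5],35]
    - [[19,-22.8,0],[0,0,-8.5],35]
    - [[19,-22.8,0],[0,0,-8.5],35]

```text
time: 1.1
tool_pos: [0.3779, -0.1314, 0.1915]
tool_rot: [0.0, 0.734, 0.679, 0.0]
contact_force: [0.4, -0.5, -0.3]
gripper_width: 0.353
grasp_force: 0.0
```

```bash
python3 - <<'E'
from h import *
s=state();print(s['time'],s['tool_pos'],s['joint_pos'],s['gripper_width']); row(-.0775,.07,.19)
E
```

```text
1.1 [ 0.37791335 -0.13135889  0.19153789] [-5.21140906e-01 -5.34238550e-01  2.10297935e+00  9.54843163e-05
  1.57232817e+00 -4.42719838e-01] 0.3534083047274536
[0.47  0.091 0.19 ] [9.14 2.98 0.06] [ 0.    0.   -0.02]
```

Emit:
jog_arm:
  targets:
    - [[3,1,0],[0,0,0],35]
    - [[6,2,0],[0,0,0],35]
    - [[9.1,3,0],[0,0,0],35]
    - [[9.1,3,0],[0,0,0],35]
    - [[9.1,3,1],[0,0,0],35]
    - [[9.1,3,2.4],[0,0,0],35]
    - [[9.1,3,3.4],[0,0,0],35]
    - [[9.1,3,3.4],[0,0,0],35]

```text
time: 2.1
tool_pos: [0.4679, 0.0876, 0.104]
tool_rot: [-0.002, 0.734, 0.679, -0.002]
contact_force: [-0.9, 0.2, 0.2]
gripper_width: 0.352
grasp_force: 0.0
```

```bash
python3 - <<'E'
from h import *
s=state();print(s['time'],s['tool_pos'],s['contact_force']); row(-.0775,.07,.085)
a,_=save('side','side2'); b,_=save('scene','scene2')
cv2.imwrite('pics/m1.png',np.hstack([cv2.resize(a[110:330,180:400],(400,400)),cv2.resize(b[90:310,200:420],(400,400))])[:,:,::-1])
E
```

```text
2.1 [0.46792466 0.08760514 0.10395217] [-0.91241086  0.16409258  0.17239742]
[0.47  0.091 0.085] [0.13 0.08 0.76] [-0.04  0.   -0.02]
```

View pics/m1.png

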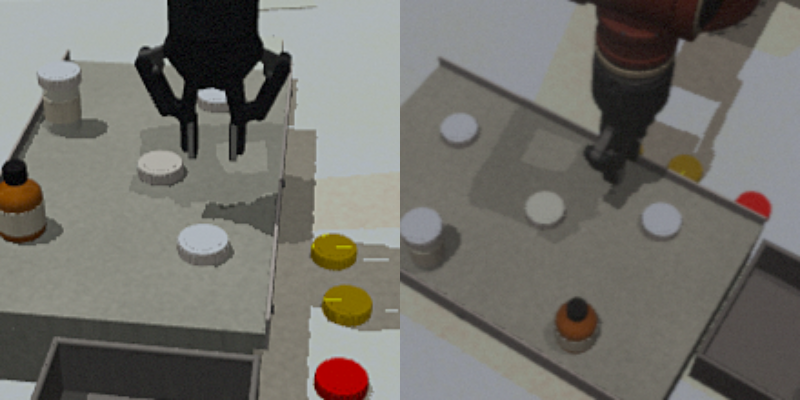

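The gripper hangs above the deck behind lid c (side view about (213,150)), aligned with it (203,243) and clear of the other lids. Next I lower it and feel for the deck.

Emit:
jog_arm:
  targets:
    - [[0,0,0.4],[0,0,0],35]
    - [[0,0,0.65],[0,0,0],35]
    - [[0,0,0.65],[0,0,0],35]
    - [[0,0,0.75],[0,0,0],35]
    - [[0,0,0.75],[0,0,0],35]

```text
time: 2.82
tool_pos: [0.4703, 0.0876, 0.088]
tool_rot: [-0.0, 0.734, 0.679, -0.0]
contact_force: [-0.1, 0.6, -0.5]
gripper_width: 0.35
grasp_force: 0.0
```

Emit:
jog_arm:
  targets:
    - [[0,0,0.1],[0,0,0],35]
    - [[0,0,0.2],[0,0,0],35]
    - [[0,0,0.2],[0,0,0],35]

```text
time: 3.2
tool_pos: [0.47, 0.0876, 0.0827]
tool_rot: [-0.0, 0.734, 0.679, -0.0]
contact_force: [-0.3, 0.5, 0.6]
gripper_width: 0.351
grasp_force: 0.0
```

Emit:
jog_arm:
  targets:
    - [[0,0,0.06],[0,0,0],35]
    - [[0,0,0.12],[0,0,0],35]
    - [[0,0,0.12],[0,0,0],35]

```text
time: 3.58
tool_pos: [0.4702, 0.0876, 0.0799]
tool_rot: [-0.0, 0.734, 0.679, -0.0]
contact_force: [0.5, 0.7, 0.0]
gripper_width: 0.346
grasp_force: 0.0
```

Emit:
jog_arm:
  targets:
    - [[0.4,0,0],[0,0,0],35]
    - [[0.9,0,0],[0,0,0],35]
    - [[1.4,0,0],[0,0,0],35]
    - [[1.9,0,0],[0,0,0],35]
    - [[2.4,0,0],[0,0,0],35]
    - [[3,0,0],[0,0,0],35]
    - [[3.5,0,0],[0,0,0],35]
    - [[3.5,0,0],[0,0,0],35]

```text
time: 4.58
tool_pos: [0.4771, 0.1757, 0.0801]
tool_rot: [0.0, 0.734, 0.679, -0.0]
contact_force: [-0.1, 0.6, 0.0]
gripper_width: 0.35
grasp_force: 0.0
```

```bash
python3 - <<'E'
from h import *
s=state();print(s['time'],s['tool_pos'],s['contact_force'],shelf(*s['tool_pos'][:2]))
a,_=save('side','side3'); b,_=save('scene','scene3')
cv2.imwrite('pics/m2.png',np.hstack([cv2.resize(a[140:360,180:400],(400,400)),cv2.resize(b[110:330,240:460],(400,400))])[:,:,::-1])
E
```

```text
4.575 [0.47714583 0.17569277 0.08007393] [-0.08194545  0.55262772  0.02337712] [-0.0767  0.1554]
```

View pics/m2.png

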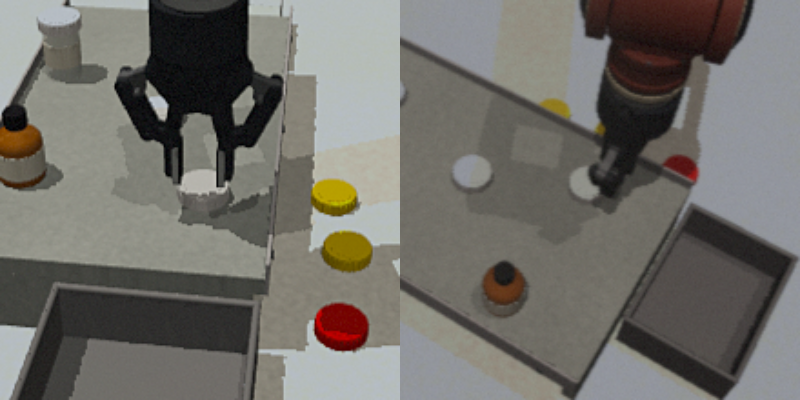

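The lid has not moved (side still about (292,243)), and the fingertips now seem to be above it. I'll check tip height from depth.

```bash
python3 - <<'E'
from h import *
d=np.load('side3.npy')
# finger pixels: crop (175,150..185),(222,150..185)
for cu in(168,174,222,228):
  for cv_ in(150,165,175,180,184,188):
    u=180+cu*.55;v=140+cv_*.55
    w=world('side',u,v,d=d[int(v),int(u)]); print(cu,cv_,w.round(3),shelf(*w[:2]))
for u,v in((292,243),(292,239),(292,250),(230,260),(240,200)): print('lid/deck',u,v,world('side',u,v,d=d[v,u]).round(3))
d=np.load('scene3.npy')
for u,v in((340,212),(320,230),(300,190)): print('sc',world('scene',u,v,d=d[v,u]).round(3))
E
```

```text
168 150 [0.502 0.182 0.153] [-0.0522  0.1631]
168 165 [0.502 0.183 0.139] [-0.0521  0.1644]
168 175 [0.503 0.182 0.128] [-0.0517  0.1634]
168 180 [0.508 0.127 0.081] [-0.0428  0.1092]
168 184 [0.507 0.13  0.079] [-0.0431  0.112 ]
168 188 [0.507 0.136 0.079] [-0.044   0.1183]
174 150 [0.497 0.187 0.157] [-0.0579  0.1682]
174 165 [0.497 0.187 0.142] [-0.0576  0.1679]
174 175 [0.497 0.187 0.132] [-0.0575  0.1683]
174 180 [0.497 0.187 0.126] [-0.0573  0.1679]
174 184 [0.502 0.131 0.08 ] [-0.0488  0.1128]
174 188 [0.501 0.136 0.079] [-0.0495  0.1181]
222 150 [0.458 0.193 0.162] [-0.0972  0.1708]
222 165 [0.458 0.188 0.144] [-0.097   0.1665]
222 175 [0.458 0.191 0.136] [-0.0973  0.1695]
222 180 [0.458 0.191 0.13 ] [-0.0973  0.1688]
222 184 [0.458 0.19  0.126] [-0.0973  0.1686]
222 188 [0.458 0.154 0.094] [-0.0941  0.1321]
228 150 [0.453 0.192 0.161] [-0.1019  0.1695]
228 165 [0.453 0.185 0.141] [-0.1016  0.1629]
228 175 [0.453 0.187 0.133] [-0.1019  0.1647]
228 180 [0.453 0.185 0.126] [-0.1017  0.1626]
228 184 [0.453 0.145 0.092] [-0.0986  0.1234]
228 188 [0.453 0.151 0.092] [-0.0991  0.1289]
lid/deck 292 243 [0.474 0.152 0.092]
lid/deck 292 239 [0.474 0.143 0.094]
lid/deck 292 250 [0.474 0.169 0.092]
lid/deck 230 260 [0.571 0.182 0.079]
lid/deck 240 200 [0.576 0.006 0.078]
sc [0.486 0.14  0.097]
sc [0.535 0.119 0.082]
sc [0.464 0.038 0.079]
```

The tips are really at z ≈ 0.126, about 46 mm above the reported TCP, so I'll trust the depth and touch instead. I go back behind the lid and lower further.

Emit:
jog_arm:
  targets:
    - [[-1.6,0,0],[0,0,0],35]
    - [[-3.2,0,0],[0,0,0],35]
    - [[-3.2,0,0],[0,0,0],35]
    - [[-3.2,0,0.5],[0,0,0],35]
    - [[-3.2,0,0.9],[0,0,0],35]
    - [[-3.2,0,1.2],[0,0,0],35]
    - [[-3.2,0,1.3],[0,0,0],35]
    - [[-3.2,0,1.3],[0,0,0],35]

```text
time: 5.68
tool_pos: [0.4707, 0.0953, 0.0473]
tool_rot: [-0.0, 0.734, 0.679, -0.0]
contact_force: [0.3, -0.4, 0.4]
gripper_width: 0.353
grasp_force: 0.0
```

```bash
python3 - <<'E'
from h import *
s=state();print(s['time'],s['tool_pos'],s['contact_force'],shelf(*s['tool_pos'][:2]))
a,d=save('side','side4')
p,f=cam('side');V,U=np.mgrid[:420,:560];M=R.from_rotvec(p['rvec']).as_matrix()
P=(np.dstack([(U-p['cx'])/f*d,(V-p['cy'])/f*d,d])-p['tvec'])@M
q=P[...,:2]-s['tool_pos'][:2]
for side in(1,-1):
    x=q@ex*side; m=(x>.01)&(x<.035)&(abs(q@ey)<.02)&(d>0)&(a.max(2)<90)&(P[...,2]>.083)
    z=P[...,2][m]; print(side,m.sum(),np.sort(z)[:12].round(3))
E
```

```text
5.675 [0.47073096 0.09531373 0.0472706 ] [ 0.3445123  -0.39146265  0.41625736] [-0.0771  0.0747]
1 776 [0.086 0.087 0.089 0.089 0.09  0.09  0.09  0.091 0.091 0.092 0.092 0.093]
-1 906 [0.087 0.089 0.091 0.091 0.092 0.092 0.092 0.092 0.092 0.094 0.094 0.094]
```

Emit:
jog_arm:
  targets:
    - [[0,0,0.1],[0,0,0],35]
    - [[0,0,0.2],[0,0,0],35]
    - [[0,0,0.25],[0,0,0],35]
    - [[0,0,0.25],[0,0,0],35]

```text
time: 6.22
tool_pos: [0.4708, 0.0951, 0.0412]
tool_rot: [-0.0, 0.734, 0.679, -0.0]
contact_force: [0.4, 0.6, -0.7]
gripper_width: 0.348
grasp_force: 0.0
```

Emit:
jog_arm:
  targets:
    - [[0.4,0,0],[0,0,0],35]
    - [[0.8,0,0],[0,0,0],35]
    - [[1.2,0,0],[0,0,0],35]
    - [[1.6,0,0],[0,0,0],35]
    - [[2,0,0],[0,0,0],35]
    - [[2.4,0,0],[0,0,0],35]
    - [[2.4,0,0],[0,0,0],35]

```text
time: 7.1
tool_pos: [0.4756, 0.1556, 0.0413]
tool_rot: [-0.0, 0.734, 0.679, -0.0]
contact_force: [0.7, -0.2, 0.1]
gripper_width: 0.353
grasp_force: 0.0
```

```bash
python3 - <<'E'
from h import *
s=state();print(s['time'],s['tool_pos'],s['contact_force'],shelf(*s['tool_pos'][:2]))
a,_=save('side','side5'); b,_=save('scene','scene5')
cv2.imwrite('pics/m3.png',np.hstack([cv2.resize(a[140:360,180:400],(400,400)),cv2.resize(b[110:330,240:460],(400,400))])[:,:,::-1])
E
```

```text
7.1 [0.47556024 0.15559657 0.04127619] [ 0.70202912 -0.19618895  0.05020438] [-0.0768  0.1352]
```

View pics/m3.png

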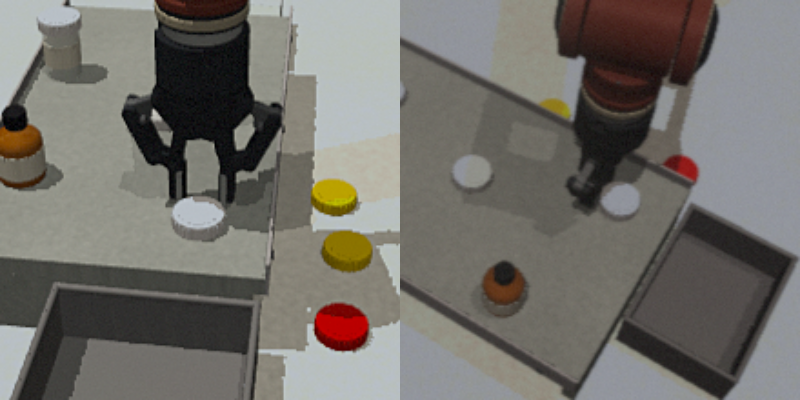

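Lid c is in the cradle and has moved (side crop (200,218), scene crop (619,200)). I'll carry on over the edge.

Emit:
jog_arm:
  targets:
    - [[0.6,0,0],[0,0,0],35]
    - [[1.3,0,0],[0,0,0],35]
    - [[2,0,0],[0,0,0],35]
    - [[2.7,0,0],[0,0,0],35]
    - [[3.4,0,0],[0,0,0],35]
    - [[4.2,0,0],[0,0,0],35]
    - [[5,0,0],[0,0,0],35]
    - [[5,0,0],[0,0,0],35]

```text
time: 8.2
tool_pos: [0.4854, 0.281, 0.0414]
tool_rot: [0.0, 0.734, 0.68, 0.0]
contact_force: [0.2, -0.8, 0.3]
gripper_width: 0.344
grasp_force: 0.0
```

```bash
python3 - <<'E'
from h import *
s=state();print(s['time'],s['tool_pos'],s['contact_force'],shelf(*s['tool_pos'][:2]))
row(-.0195,-.045,s['tool_pos'][2])
a,_=save('side','side6'); b,_=save('scene','scene6')
cv2.imwrite('pics/m4.png',np.hstack([cv2.resize(a[190:410,150:370],(400,400)),cv2.resize(b[110:330,250:470],(400,400))])[:,:,::-1])
E
```

```text
8.2 [0.48541343 0.28103279 0.04138962] [ 0.2361115  -0.81952281  0.33750754] [-0.0764  0.261 ]
[ 0.519 -0.028  0.041] [-12.24   2.29  -0.  ] [ 0.   -0.   -0.01]
```

View pics/m4.png

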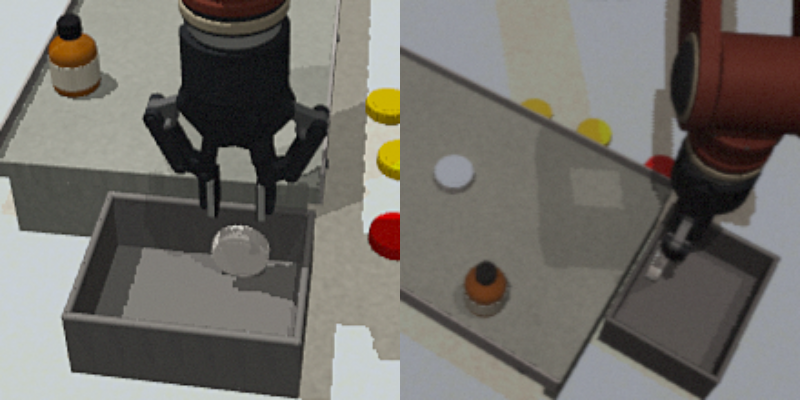

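Lid c has gone over the edge into the tub (side crop (240,250), below the rim). Next is lid b: lift, go back behind it and lower.

Emit:
jog_arm:
  targets:
    - [[0,0,-1],[0,0,0],35]
    - [[-2,0.5,-2],[0,0,0],35]
    - [[-4.5,1,-2],[0,0,0],35]
    - [[-7,1.6,-2],[0,0,0],35]
    - [[-9.5,2.3,-2],[0,0,0],35]
    - [[-12.2,2.3,-2],[0,0,0],35]
    - [[-12.2,2.3,-2],[0,0,0],35]
    - [[-12.2,2.3,-2],[0,0,0],35]

```text
time: 9.3
tool_pos: [0.5186, -0.0295, 0.0912]
tool_rot: [-0.0, 0.735, 0.678, 0.0]
contact_force: [-0.3, 0.0, -0.6]
gripper_width: 0.349
grasp_force: 0.0
```

Emit:
jog_arm:
  targets:
    - [[0,0,0.7],[0,0,0],35]
    - [[0,0,1.4],[0,0,0],35]
    - [[0,0,1.4],[0,0,0],35]

```text
time: 9.68
tool_pos: [0.5165, -0.0276, 0.053]
tool_rot: [-0.002, 0.734, 0.68, -0.002]
contact_force: [-0.4, -0.2, -0.6]
gripper_width: 0.346
grasp_force: 0.0
```

```bash
python3 - <<'E'
from h import *
s=state();print(s['time'],s['tool_pos'],s['contact_force'],shelf(*s['tool_pos'][:2]))
row(-.0195,-.045,.0412)
E
```

```text
9.675 [ 0.5164672  -0.02755519  0.05304702] [-0.40379875 -0.18784493 -0.5555451 ] [-0.0223 -0.0443]
[ 0.519 -0.028  0.041] [-0.03  0.11  0.47] [-0.04 -0.01 -0.01]
```

Emit:
jog_arm:
  targets:
    - [[0,0,0.3],[0,0,0],35]
    - [[0,0,0.6],[0,0,0],35]
    - [[0,0,0.6],[0,0,0],35]
    - [[0,0,0.6],[0,0,0],35]

```text
time: 10.18
tool_pos: [0.519, -0.0291, 0.0415]
tool_rot: [0.0, 0.734, 0.679, 0.0]
contact_force: [-0.5, 0.0, 0.1]
gripper_width: 0.348
grasp_force: 0.0
```

Emit:
jog_arm:
  targets:
    - [[0.4,0,0],[0,0,0],35]
    - [[0.9,0,0],[0,0,0],35]
    - [[1.5,0,0],[0,0,0],35]
    - [[2.1,0,0],[0,0,0],35]
    - [[2.7,0,0],[0,0,0],35]
    - [[3.3,0,0],[0,0,0],35]
    - [[3.9,0,0],[0,0,0],35]
    - [[4.5,0,0],[0,0,0],35]

```text
time: 11.18
tool_pos: [0.5277, 0.0842, 0.0413]
tool_rot: [-0.0, 0.734, 0.679, 0.0]
contact_force: [0.6, 0.6, 0.5]
gripper_width: 0.345
grasp_force: 0.1
```

```bash
python3 - <<'E'
from h import *
s=state();print(s['time'],s['tool_pos'],s['contact_force'],shelf(*s['tool_pos'][:2]))
a,_=save('side','side7'); b,_=save('scene','scene7')
cv2.imwrite('pics/m5.png',np.hstack([cv2.resize(a[140:400,150:410],(400,400)),cv2.resize(b[110:340,200:430],(400,400))])[:,:,::-1])
E
```

```text
11.175 [0.52768837 0.08417786 0.04129641] [0.63786055 0.58561275 0.49516362] [-0.0195  0.0679]
```

View pics/m5.png

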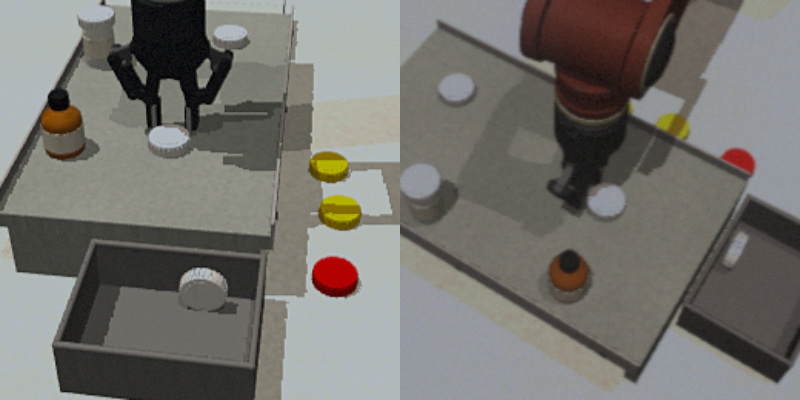

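Lid c is in the tub, leaning on its wall (side crop (203,288)). Lid b is cradled (168,140) and well clear of the bottle.

Emit:
jog_arm:
  targets:
    - [[0.5,0,0],[0,0,0],35]
    - [[1,0,0],[0,0,0],35]
    - [[1.5,0,0],[0,0,0],35]
    - [[2,0,0],[0,0,0],35]
    - [[2.5,0,0],[0,0,0],35]
    - [[3,0,0],[0,0,0],35]
    - [[3.5,0,0],[0,0,0],35]
    - [[4,0,0],[0,0,0],35]

```text
time: 12.28
tool_pos: [0.5355, 0.1837, 0.0413]
tool_rot: [0.0, 0.734, 0.679, -0.0]
contact_force: [0.7, -0.2, 0.2]
gripper_width: 0.348
grasp_force: 0.0
```

Emit:
jog_arm:
  targets:
    - [[0.7,0,0],[0,0,0],35]
    - [[1.4,0,0],[0,0,0],35]
    - [[2.2,0,0],[0,0,0],35]
    - [[3,0,0],[0,0,0],35]
    - [[3.7,0,0],[0,0,0],35]
    - [[3.7,0,0],[0,0,0],35]
    - [[3.7,0,-1],[0,0,0],35]
    - [[3.7,0,-2],[0,0,0],35]

```text
time: 13.28
tool_pos: [0.5422, 0.2744, 0.0913]
tool_rot: [-0.0, 0.734, 0.679, -0.001]
contact_force: [0.3, 0.5, 0.1]
gripper_width: 0.35
grasp_force: 0.0
```

```bash
python3 - <<'E'
from h import *
s=state();print(s['time'],s['tool_pos'],s['contact_force'],shelf(*s['tool_pos'][:2]))
row(-.063,-.198,.0912)
a,_=save('side','side8'); b,_=save('scene','scene8')
cv2.imwrite('pics/m6.png',np.hstack([cv2.resize(a[140:400,150:410],(400,400)),cv2.resize(b[110:340,200:430],(400,400))])[:,:,::-1])
E
```

```text
13.275 [0.54221351 0.2744216  0.09126847] [0.33936256 0.45982985 0.12050451] [-0.0192  0.2587]
[ 0.464 -0.178  0.091] [-18.27  -1.69   0.02] [-0.01  0.01 -0.03]
```

View pics/m6.png

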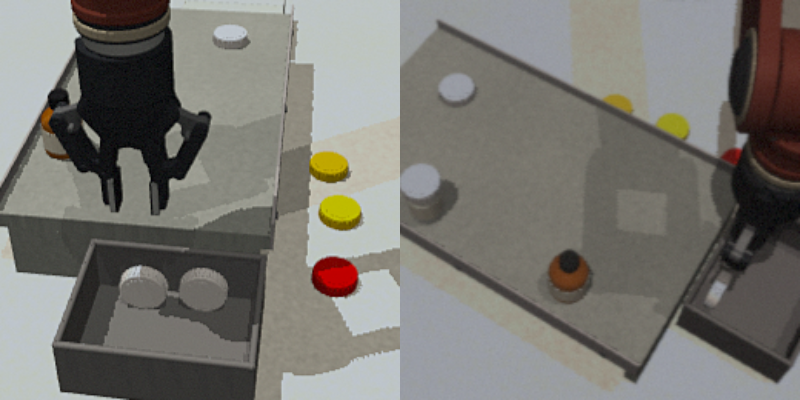

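Both lids are in the tub (side crop (143,288) and (203,288)). Now lid a.

Emit:
jog_arm:
  targets:
    - [[-2.3,-0.2,0],[0,0,0],35]
    - [[-4.6,-0.4,0],[0,0,0],35]
    - [[-6.9,-0.6,0],[0,0,0],35]
    - [[-9.2,-0.8,0],[0,0,0],35]
    - [[-11.5,-1,0],[0,0,0],35]
    - [[-13.8,-1.3,0],[0,0,0],35]
    - [[-16,-1.5,0],[0,0,0],35]
    - [[-18.2,-1.7,0],[0,0,0],35]

```text
time: 14.38
tool_pos: [0.4634, -0.177, 0.0902]
tool_rot: [-0.0, 0.734, 0.679, -0.0]
contact_force: [1.6, 0.3, -0.6]
gripper_width: 0.349
grasp_force: 0.0
```

```bash
python3 - <<'E'
from h import *
s=state();print(s['time'],s['tool_pos'],s['joint_pos'].round(2)); row(-.063,-.198,.0912)
E
```

```text
14.375 [ 0.46341047 -0.1769611   0.0902298 ] [-0.51 -0.18  2.   -0.    1.31 -0.44]
[ 0.464 -0.178  0.091] [-0.03  0.04 -0.04] [-0.01 -0.   -0.03]
```

Emit:
jog_arm:
  targets:
    - [[0,0,0.7],[0,0,0],35]
    - [[0,0,1.4],[0,0,0],35]
    - [[0,0,1.4],[0,0,0],35]
    - [[0,0,1.8],[0,0,0],35]
    - [[0,0,2],[0,0,0],35]
    - [[0,0,2],[0,0,0],35]

```text
time: 15.12
tool_pos: [0.4646, -0.1748, 0.0409]
tool_rot: [-0.0, 0.734, 0.679, -0.0]
contact_force: [-0.1, -0.1, 0.3]
gripper_width: 0.349
grasp_force: 0.0
```

Emit:
jog_arm:
  targets:
    - [[0.4,0,0],[0,0,0],35]
    - [[0.9,0,0],[0,0,0],35]
    - [[1.5,0,0],[0,0,0],35]
    - [[2.1,0,0],[0,0,0],35]
    - [[2.7,0,0],[0,0,0],35]
    - [[3.3,0,0],[0,0,0],35]
    - [[3.9,0,0],[0,0,0],35]
    - [[4.5,0,0],[0,0,0],35]

```text
time: 16.12
tool_pos: [0.4736, -0.0621, 0.0413]
tool_rot: [0.0, 0.734, 0.679, -0.0]
contact_force: [-1.0, -0.1, -0.5]
gripper_width: 0.35
grasp_force: 0.2
```

```bash
python3 - <<'E'
from h import *
s=state();print(s['time'],s['tool_pos'],s['contact_force'],shelf(*s['tool_pos'][:2]))
b,d=save('scene','scene9')
hsv=cv2.cvtColor(b,cv2.COLOR_RGB2HSV); m=((hsv[...,2]>120)&(hsv[...,1]<40)).astype('uint8')
n,l,st,c=cv2.connectedComponentsWithStats(m)
for i in range(1,n):
    if 80<st[i,4]<900: w=world('scene',*c[i],z=.093); print(c[i].round(),st[i,4],w.round(3),shelf(*w[:2]))
E
```

```text
16.125 [ 0.47359164 -0.06207039  0.04131993] [-0.9804801  -0.12867079 -0.50914605] [-0.0624 -0.082 ]
[274.  46.] 314 [ 0.092 -0.225  0.093] [-0.4309 -0.2735]
[420.  66.] 104 [-0.012  0.142  0.093] [-0.562   0.0851]
[305. 140.] 650 [ 0.343 -0.009  0.093] [-0.1966 -0.0392]
[268. 178.] 220 [ 0.478 -0.033  0.093] [-0.0606 -0.0527]
[211. 213.] 387 [ 0.609 -0.094  0.093] [ 0.0753 -0.1035]
[393. 252.] 117 [0.52  0.268 0.093] [-0.0412  0.2506]
[383. 275.] 126 [0.574 0.267 0.093] [0.0126 0.2541]
```

Lid a is cradled 29 mm ahead of the tool, so I push on.

Emit:
jog_arm:
  targets:
    - [[0.6,0,0],[0,0,0],35]
    - [[1.2,0,0],[0,0,0],35]
    - [[1.8,0,0],[0,0,0],35]
    - [[2.4,0,0],[0,0,0],35]
    - [[3,0,0],[0,0,0],35]
    - [[3.6,0,0],[0,0,0],35]
    - [[4.2,0,0],[0,0,0],35]
    - [[4.8,0,0],[0,0,0],35]

```text
time: 17.18
tool_pos: [0.483, 0.0576, 0.0413]
tool_rot: [0.0, 0.734, 0.679, 0.0]
contact_force: [0.7, 0.2, 0.4]
gripper_width: 0.351
grasp_force: 0.0
```

Emit:
jog_arm:
  targets:
    - [[0.6,0,0],[0,0,0],35]
    - [[1.2,0,0],[0,0,0],35]
    - [[1.8,0,0],[0,0,0],35]
    - [[2.4,0,0],[0,0,0],35]
    - [[3,0,0],[0,0,0],35]
    - [[3.6,0,0],[0,0,0],35]
    - [[4.2,0,0],[0,0,0],35]
    - [[4.8,0,0],[0,0,0],35]

```text
time: 18.18
tool_pos: [0.4923, 0.1772, 0.0413]
tool_rot: [-0.0, 0.734, 0.679, 0.0]
contact_force: [-0.5, 0.1, 0.1]
gripper_width: 0.351
grasp_force: 0.0
```

Emit:
jog_arm:
  targets:
    - [[0.8,0,0],[0,0,0],35]
    - [[1.6,0,0],[0,0,0],35]
    - [[2.5,0,0],[0,0,0],35]
    - [[3.4,0,0],[0,0,0],35]
    - [[4.3,0,0],[0,0,0],35]
    - [[4.4,0,0],[0,0,0],35]
    - [[4.4,0,-1],[0,0,0],35]
    - [[4.4,0,-2.5],[0,0,0],35]

```text
time: 19.18
tool_pos: [0.4995, 0.285, 0.1026]
tool_rot: [-0.001, 0.734, 0.679, -0.002]
contact_force: [1.3, -0.2, 0.1]
gripper_width: 0.351
grasp_force: 0.0
```

Emit:
jog_arm:
  targets:
    - [[0,0,-2],[0,0,0],35]
    - [[-2,0,-3],[0,0,0],35]
    - [[-4,0,-3],[0,0,0],35]
    - [[-6,0,-3],[0,0,0],35]
    - [[-6,0,-3],[0,0,0],35]
    - [[-6,0,-3],[0,0,0],35]

```text
time: 19.92
tool_pos: [0.4891, 0.1362, 0.1788]
tool_rot: [-0.0, 0.734, 0.679, 0.0]
contact_force: [0.4, -0.4, -0.4]
gripper_width: 0.347
grasp_force: 0.0
```

```bash
python3 - <<'E'
from h import *
s=state();print(s['time'],s['tool_pos'],s['contact_force'],shelf(*s['tool_pos'][:2]))
a,_=save('side','side10'); b,_=save('scene','scene10')
cv2.imwrite('pics/m7.png',np.hstack([cv2.resize(a[140:400,150:410],(400,400)),cv2.resize(b[110:370,210:470],(400,400))])[:,:,::-1])
E
```

```text
19.925 [0.48914001 0.13617594 0.17880529] [ 0.36174681 -0.41004429 -0.41486605] [-0.0618  0.1169]
```

View pics/m7.png

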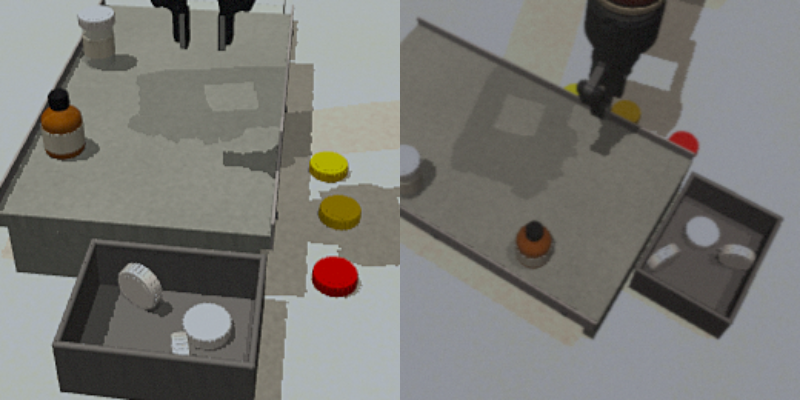

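All three lids are in the tub (side crop (140,287), (208,326) and (180,343)). The deck is clear and the pot, bottle and tub have not moved, so I'm handing in.

```bash
python3 -c "
from plant import *
print(job_done())"
```

```text
the job is handed in; nothing more can be done
None
```

All three white lids are in the discard tub and the job is handed in at about 20 s; in the last pictures the pot, bottle and tub stood where they were, and the carton, out of those crops, was never approached.

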